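# Hand out the piled diet boxes to their mouse cages

### The arm

A 6-joint arm with a two-finger parallel gripper is mounted at the origin on the work surface. World frame = base frame: x ahead of the robot, y to its left, z up, the work surface at z = 0. Lengths are in m, angles in rad, forces in N, time in s.
With the tool pointing down it reaches from about 0.3 to 0.85 m from the base axis. Payload 4.2 kg.
Tool frame: the origin (TCP) lies midway between the tips of the shut fingers; the grasp point (between the pads) lies env.pinch_z behind it (env.pinch_z is the distance from the TCP to the grasp point, in m); z points along the fingers, x is the direction in which the jaws open and shut, and the axes are right-handed (so a half turn about z gives the same grasp; the last joint's range is limited). The gripper opens to 91 mm and grips with 3 to 60 N. Pads are 32 mm wide; open, the fingers measure 118 mm over their backs; the gripper's body (76 mm by 178 mm) begins 60 mm behind the grasp point.
Start: joints at [1.213, 0.32, 1.565, -0, 1.257, -0.02], TCP at [0.191, 0.543, 0.214] pointing down, gripper open.
Joint ranges: [-3.11, 3.11], [-0.84, 2.01], [0.21, 2.61], [-1.34, 4.49], [0.05, 2.63], [-2.56, 2.56]. Speed limits (rad/s): [2.57, 2.57, 3.14, 3.14, 3.14, 3.14].

### API

Orientations are given as a unit quaternion [x, y, z, w].
In Python, from rig import monitor, get_image, camera_info, sign_off, env gives the robot as it stands.
- The arm moves only by the tool step_arm, never from a script. Its argument "increments" is text: rows parted by semicolons, each of 7 numbers parted by spaces: the shift along the tool's x, y, z as a fraction of full scale, then the turn, a rotation vector about the tool's x, y, z as a fraction of full scale, then the opening in per cent of the stroke, from 0 (shut) to 100 (fully open). A call has 1 to 20 rows; each row is the pose to reach, as a shift and turn from the pose commanded when the call began, along the tool's axes at that moment; what a row does not reach only later rows make up. Full scale, the value 1, is 0.25 m for a shift and 45 degrees for a turn. A row lasts 1/12 s, in which the tool goes at most 41.7 mm and 7.16 degrees, less where a joint would pass 70% of its speed; a pose out of reach is approached as far as the arm can. A call with a number of a shift or a turn outside -1 to 1 is refused whole. A call with a gripper value outside its range is refused whole. The fingers move at their own pace and stop on an object; the grip force is fixed at half the most. Time passes only in rows, so rows that repeat a pose let the fingers close. It gives the time, the measured TCP pose, the force and the opening at its end, in the units of the state.
- monitor.state(): the state, without advancing time (a new reading comes with each control period).
- get_image(name): name is "side" or "top"; returns the picture (400x640x3 uint8, blue, green, red); there is no depth.
- camera_info(name): a dict with "fx", "fy", "cx", "cy" (pixels), "R" (3x3) and "t" (3): a world point X has camera coordinates R X + t. Camera axes: x right, y down, z forward; pixel columns grow to the right and rows downward; lengths in m; the calibration is good to about 2 mm. A picture is of the moment at which its call begins. camera_info takes no time and is no camera call.
- sign_off(): hands the job in, once; it reports no verdict.
The state is a dict: "time_s": time; "joint_pos": joint angles; "joint_vel": joint speeds; "tau": joint torques, N m; "position": TCP position; "eef_rot": TCP orientation; "wrist_force": force on the tool from outside, world axes, zero at the start; "wrist_torque": the same for the moment, N m; "opening": finger opening in m.
Only numpy, scipy, OpenCV 4.12 (cv2) and the standard library are available. Lean on these libraries where they do the work, as an engineer would, in place of code of your own. Each camera call takes 0.05 s, during which the arm holds its last target. There are 200 camera calls.

### The job

The weighed diet boxes for the feeding round are piled on the bench: take the pile apart and set each box, lid up and lengthways along the cage, in the middle of the flat half of the wire lid (the half without the drinking bottle) of the cage whose lid frame has the box's colour. Set the boxes down without dropping or tipping any, and leave the spray bottle and the card holder where they are.

Things in the scene. Friction and masses are not known exactly. Their poses are not given: they have to be found in the camera images.
- box_yellow: Lidded diet box, clear tub with yellow pellets and yellow snap lid; rigid, closed, 76 mm long (its x), 38 mm wide (its y) at the lid, tub 1 mm less all round, 40 mm tall (lid = top 10 mm), 60 to 130 g. Origin: centre of its underside; z up. Top of the pile. The boxes lie loose and flat on one another, each turned about 45 degrees to the one below.
- box_blue: Lidded diet box, clear tub with blue pellets and blue snap lid; rigid, closed, 76 mm long (its x), 38 mm wide (its y) at the lid, tub 1 mm less all round, 40 mm tall (lid = top 10 mm), 60 to 130 g. Origin: centre of its underside; z up. Third from below in the pile. The boxes lie loose and flat on one another, each turned about 45 degrees to the one below.
- box_red: Lidded diet box, clear tub with red pellets and red snap lid; rigid, closed, 76 mm long (its x), 38 mm wide (its y) at the lid, tub 1 mm less all round, 40 mm tall (lid = top 10 mm), 60 to 130 g. Origin: centre of its underside; z up. Second from below in the pile. The boxes lie loose and flat on one another, each turned about 45 degrees to the one below.
- box_green: Lidded diet box, clear tub with green pellets and green snap lid; rigid, closed, 76 mm long (its x), 38 mm wide (its y) at the lid, tub 1 mm less all round, 40 mm tall (lid = top 10 mm), 60 to 130 g. Origin: centre of its underside; z up. Lowest of the pile, on the bench. The boxes lie loose and flat on one another, each turned about 45 degrees to the one below.
- place_red (a point): Middle of the flat half of the wire lid of the red cage (red lid frame), on the bars, 134 mm above the bench. x along the cage to its rear, y across, z up. Cage fixed, 210 x 110 mm, its front edge 62 mm from here; cages stand 8 mm or more apart. Flat area: 53 mm forward and back, 47 mm to each side; frame round it 6 mm high, rail behind it 10 mm. Bottle on the rear half: 47 mm above the bars, 70 mm behind.
- place_blue (a point): Middle of the flat half of the wire lid of the blue cage (blue lid frame), on the bars, 134 mm above the bench. x along the cage to its rear, y across, z up. Cage fixed, 210 x 110 mm, its front edge 62 mm from here; cages stand 8 mm or more apart. Flat area: 53 mm forward and back, 47 mm to each side; frame round it 6 mm high, rail behind it 10 mm. Bottle on the rear half: 47 mm above the bars, 70 mm behind.
- place_yellow (a point): Middle of the flat half of the wire lid of the yellow cage (yellow lid frame), on the bars, 134 mm above the bench. x along the cage to its rear, y across, z up. Cage fixed, 210 x 110 mm, its front edge 62 mm from here; cages stand 8 mm or more apart. Flat area: 53 mm forward and back, 47 mm to each side; frame round it 6 mm high, rail behind it 10 mm. Bottle on the rear half: 47 mm above the bars, 70 mm behind.
- place_green (a point): Middle of the flat half of the wire lid of the green cage (green lid frame), on the bars, 134 mm above the bench. x along the cage to its rear, y across, z up. Cage fixed, 210 x 110 mm, its front edge 62 mm from here; cages stand 8 mm or more apart. Flat area: 53 mm forward and back, 47 mm to each side; frame round it 6 mm high, rail behind it 10 mm. Bottle on the rear half: 47 mm above the bars, 70 mm behind.
- spray_bottle: Loose white spray bottle with a green trigger head, 84 mm across, 226 mm tall. Origin: centre of its underside. Bystander.
- card_holder: Loose grey cage-card holder with a pale yellow card, flat on the bench, 85 by 120 (142 with its tab) by 9 mm. Origin: under its centre. Bystander.
Not all that is in view belongs to the job. What is shaped like the box_yellow but black is not meant.

How it is judged:
By the outcome, as a careful person would: the job done as asked, in the order asked, and still so for the second after the job is handed in, with the robot touching nothing.
It also fails if it takes over 115 s, if anything falls off the work surface, if the arm or the gripper's body presses on something with over 40 N, if the wrist force passes 120 N, or if a joint passes its speed limit or range.

## Working session

There is one attempt and no reset: what is moved stays moved. The work goes in short steps, Python scripts to look and compute and a tool call to move; the robot and the scene stay as the last step left them, time stands still between calls to the robot, and variables do not carry over. Pictures are saved under pics/ and viewed, about 12 in all and at most 16, crops included, and the job is handed in when it is done.

Besides the shell and the picture viewer there is one more tool, called after "Call:" as name(argument=value, ...) on one line, values as JSON. step_arm: Moves the arm, as the interface text tells. Its arguments: {"type":"object","properties":{"increments":{"type":"string"}},"required":["increments"]}

```bash
ls; mkdir -p pics; python3 - <<'E'
from rig import monitor,get_image,camera_info,env
import cv2
print(monitor.state(), env.pinch_z)
for n in("top","side"):
    cv2.imwrite(f"pics/{n}0.png",get_image(n)); print(n,camera_info(n))
E
```

```text
pics
{'time_s': 0.0, 'joint_pos': array([ 1.21300097e+00,  3.20277505e-01,  1.56570635e+00, -2.41920131e-05,
        1.25736789e+00, -2.00050292e-02]), 'joint_vel': array([ 0.00062856,  0.00097332, -0.0013503 ,  0.00029194, -0.00041773,
        0.000464  ]), 'tau': array([-9.02865977e-04, -4.12470031e+01, -2.31975961e+01,  7.28112459e-02,
        4.56975179e-02, -1.38709120e-04]), 'position': array([0.19038633, 0.54202232, 0.21311793]), 'eef_rot': array([ 8.15902878e-01,  5.78188308e-01, -7.21192804e-04,  5.03600296e-04]), 'wrist_force': array([-0.22600581, -0.36816404,  0.52575308]), 'wrist_torque': array([ 0.00278476, -0.02726705, -0.0028635 ]), 'opening': 0.09131292711299342} 0.0188
top {'fx': 394.283853011541, 'fy': 394.283853011541, 'cx': 318.7532984009695, 'cy': 193.98924561239852, 'R': array([[-0.01529093, -0.99982941, -0.01036   ],
       [-0.98103596,  0.01700415, -0.1930785 ],
       [ 0.19322173,  0.00721119, -0.98112862]]), 't': array([0.03003257, 0.53614992, 1.1334256 ])}
side {'fx': 391.59512617139814, 'fy': 391.59512617139814, 'cx': 322.2503857682784, 'cy': 197.4164651819872, 'R': array([[ 0.88162144, -0.47144125,  0.02206311],
       [-0.27954201, -0.55928238, -0.78042263],
       [ 0.38026293,  0.68186976, -0.62486297]]), 't': array([-0.4161012 ,  0.24726897,  0.78888417])}
```

View pics/top0.png

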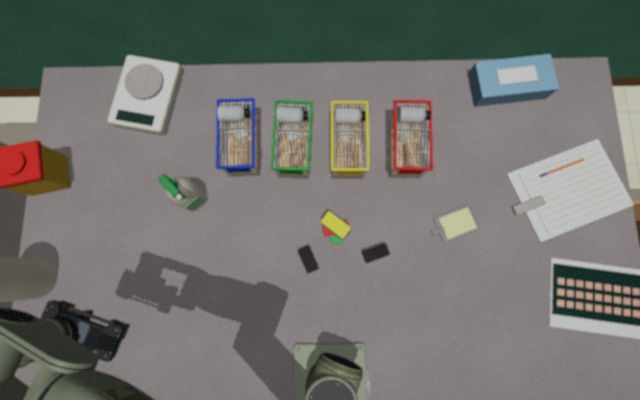

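View pics/side0.png

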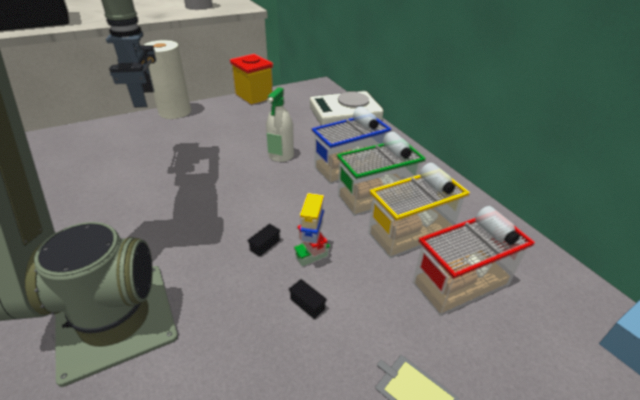

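The top view shows the pile at about (336,225), with the yellow lid on top. The cages are blue (236,135), green (293,137), yellow (350,137) and red (412,136). The two black boxes at (308,259) and (375,252) are decoys. The spray bottle is at (185,190) and the card holder at (457,222). The side view shows the yellow lid at (313,207). Next I fit poses from both views.

```bash
cat > h.py <<'E'
import numpy as np, cv2
from scipy.optimize import minimize
from rig import get_image,camera_info,monitor,env
C={n:camera_info(n) for n in("top","side")}
S=4
def proj(n,P):
    c=C[n];q=np.atleast_2d(P)@c["R"].T+c["t"]
    return np.c_[c["fx"]*q[:,0]/q[:,2]+c["cx"],c["fy"]*q[:,1]/q[:,2]+c["cy"]]
def back(n,u,v,z):
    c=C[n];d=c["R"].T@np.array([(u-c["cx"])/c["fx"],(v-c["cy"])/c["fy"],1]);o=-c["R"].T@c["t"]
    return o+d*(z-o[2])/d[2]
HUE={"red":0,"yellow":28,"green":60,"blue":115}
def mask(img,col,roi,smin=130,vmin=50):
    x0,y0,x1,y1=roi
    im=cv2.resize(img[y0:y1,x0:x1],None,fx=S,fy=S,interpolation=cv2.INTER_CUBIC)
    h=cv2.cvtColor(im,cv2.COLOR_BGR2HSV).astype(int)
    d=np.abs((h[...,0]-HUE[col]+90)%180-90)
    return ((d<12)&(h[...,1]>smin)&(h[...,2]>vmin)).astype(np.uint8)
def corners(x,y,a,L,W,z0,z1,dx=0):
    c,s=np.cos(a),np.sin(a)
    return np.array([[x+c*(i*L/2+dx)-s*j*W/2,y+s*(i*L/2+dx)+c*j*W/2,z] for i in(-1,1) for j in(-1,1) for z in(z0,z1)])
def hullmask(n,P,roi,shape):
    q=(proj(n,P)-np.array(roi[:2])+.5)*S-.5
    m=np.zeros(shape,np.uint8);cv2.fillConvexPoly(m,cv2.convexHull((q*16).astype(np.int32)),1,shift=4);return m
def fit(obs,x0,L,W,z0,z1,dx=0):
    """obs: list of (view,roi,mask)"""
    def f(p): return sum(np.mean(hullmask(n,corners(*p,L,W,z0,z1,dx),r,m.shape)!=m)*m.size/max(m.sum(),1) for n,r,m in obs)
    best=None
    for da in ((-.3,0,.3) if np.ndim(x0[2])==0 else (0,)):
        s=np.array(x0)+[0,0,da]
        r=minimize(f,s,method="Nelder-Mead",options=dict(initial_simplex=[s,s+[.01,0,0],s+[0,.01,0],s+[0,0,.2]],xatol=1e-4,fatol=1e-4))
        if best is None or r.fun<best.fun:best=r
    return best.x,best.fun
E
cat > m1.py <<'E'
from h import *
im={n:cv2.imread(f"pics/{n}0.png") for n in C}
roi=(300,195,375,290)
# cages
for col,(u,v) in dict(blue=(236,135),green=(293,137),yellow=(350,137),red=(412,136)).items():
    r=(u-28,v-48,u+28,v+48)
    m=mask(im["top"],col,r,100)
    m=cv2.morphologyEx(m,cv2.MORPH_OPEN,np.ones((3,3),np.uint8))
    p=cv2.findNonZero(m);h=cv2.convexHull(p);mm=np.zeros_like(m);cv2.fillConvexPoly(mm,h,1)
    c=back("top",u,v,.14)
    x,e=fit([("top",r,mm)],[c[0],c[1],0],.21,.11,.134,.14)
    pl=np.array([x[0]-(.105-.062)*np.cos(x[2]),x[1]-(.043)*np.sin(x[2]),.134])
    print(col,"cage",x.round(4),"err",round(e,3),"place",pl.round(4),"side px",proj("side",pl).round(),"bbox px",(np.array(cv2.boundingRect(h))/S).round(1))
# yellow box
obs=[]
for n,r in(("top",(310,200,365,255)),("side",(290,185,335,225))):
    m=mask(im[n],"yellow",r);m=cv2.morphologyEx(m,cv2.MORPH_OPEN,np.ones((3,3),np.uint8));obs.append((n,r,m))
c=back("top",336,225,.16);print(c)
for o in([obs[0]],[obs[1]],obs): print("yellow",[ (t[0].round(4),round(t[1],3)) for t in [fit(o,[c[0],c[1],a],.076,.038,.15,.16) for a in(-.7,.7)]])
for n,u,v in(("top",185,190),):print("spray~",back(n,u,v,.12))
for u,v in((308,259),(375,252)):print("black",back("top",u,v,.04))
print("card",back("top",457,222,.01))
a=cv2.resize(im["top"][190:280,290:400],None,fx=6,fy=6,interpolation=cv2.INTER_CUBIC)
b=cv2.resize(im["side"][175:275,270:350],None,fx=6,fy=6,interpolation=cv2.INTER_CUBIC)
a=cv2.resize(a,(396,324));b=cv2.resize(b,(400,500));o=np.zeros((500,800,3),np.uint8);o[:324,:396]=a;o[:,400:]=b
cv2.imwrite("pics/crop1.png",o)
E
python3 m1.py
```

```text
blue cage [0.7037 0.2588 0.0178] err 0.042 place [0.6607 0.258  0.134 ] side px [[339. 133.]] bbox px [ 8.  11.  39.  74.2]
green cage [ 0.6941  0.0957 -0.0582] err 0.045 place [0.6511 0.0983 0.134 ] side px [[366. 161.]] bbox px [ 6.  11.2 41.2 73.8]
yellow cage [ 0.6891 -0.0692 -0.0219] err 0.048 place [ 0.6461 -0.0683  0.134 ] side px [[404. 198.]] bbox px [ 8.2 11.8 39.5 75. ]
red cage [ 0.6895 -0.2504 -0.05  ] err 0.055 place [ 0.6466 -0.2482  0.134 ] side px [[459. 248.]] bbox px [ 8.8 11.5 40.8 75. ]
[ 0.42967445 -0.02453466  0.16      ]
yellow [(array([ 0.4322, -0.0223,  0.9326]), np.float64(0.08)), (array([ 0.4324, -0.0225,  0.9443]), np.float64(0.081))]
yellow [(array([ 0.43  , -0.0228, -2.2229]), np.float64(0.112)), (array([ 0.4301, -0.0228,  0.919 ]), np.float64(0.112))]
yellow [(array([ 0.4314, -0.0223, -2.2341]), np.float64(0.224)), (array([ 0.4312, -0.0227,  0.9211]), np.float64(0.226))]
spray~ [0.54144161 0.40160449 0.12      ]
black [0.3444592  0.05602842 0.04      ]
black [ 0.36175519 -0.14185384  0.04      ]
card [ 0.45014811 -0.40047686  0.01      ]
```

View pics/crop1.png

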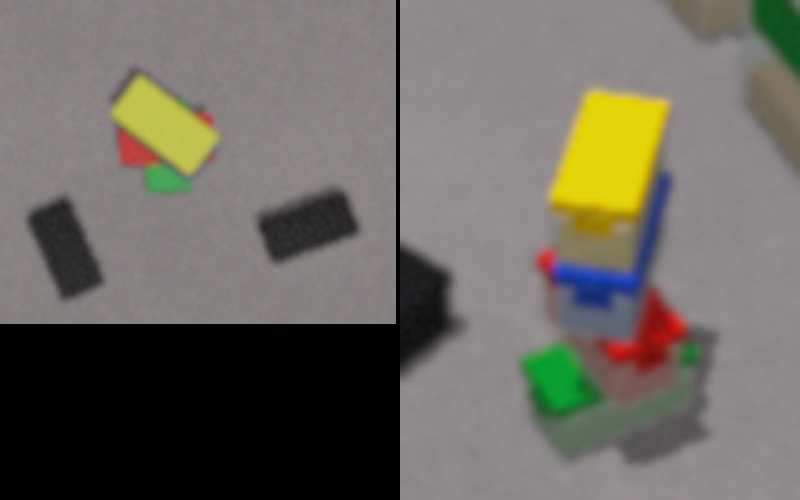

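Both views agree on the yellow box at (0.431,-0.0225), long axis at 0.93 rad, within 2 mm. The two black boxes (crop (65,248) and (308,225)) lie on the bench and are the wrong colour. The coloured box on top of the pile, at crop (165,125), is the one meant. I'll move there now.

```bash
cat > plan.py <<'E'
import sys,numpy as np
from scipy.spatial.transform import Rotation as R
from rig import monitor
def plan(x,y,z,yaw):
    s=monitor.state();r=R.from_quat(s["eef_rot"])
    g=R.from_quat([np.cos(yaw/2),np.sin(yaw/2),0,0])
    d=r.inv().apply(np.array([x,y,z])-s["position"])/.25
    w=(r.inv()*g).as_rotvec()/(np.pi/4)
    print("shift",d.round(3),"turn",w.round(3),"| pos",s["position"].round(4),"t",round(s["time_s"],2),"op",round(s["opening"],4),"j6",round(s["joint_pos"][5],2))
if __name__=="__main__": plan(*map(float,sys.argv[1:5]))
E
python3 plan.py .431 -.0225 .26 -.64
```

```text
shift [-1.812  1.656 -0.184] turn [2.000e-03 1.000e-03 2.385e+00] | pos [0.1904 0.5421 0.2132] t 0.1 op 0.0915 j6 -0.02
```

Call:
step_arm(increments="-.9 .83 -.18 0 0 0 100;-.9 .83 -.18 0 0 0 100;-.9 .83 -.18 0 0 0 100;-.9 .83 -.18 0 0 0 100;-.9 .83 -.18 0 0 0 100;-.9 .83 -.18 0 0 0 100;-.9 .83 -.18 0 0 0 100;-.9 .83 -.18 0 0 0 100;-.9 .83 -.18 0 0 0 100;-.9 .83 -.18 0 0 0 100")

```text
time_s: 0.93
position: [0.3119, 0.2611, 0.259]
eef_rot: [0.817, 0.577, 0.0, -0.0]
wrist_force: [0.6, 0.4, 1.0]
opening: 0.0911
```

Call:
step_arm(increments="-.9 .83 0 0 0 1 100;-.9 .83 0 0 0 1 100;-.9 .83 0 0 0 1 100;-.9 .83 0 0 0 1 100;-.9 .83 0 0 0 1 100;-.9 .83 0 0 0 1 100;-.9 .83 0 0 0 1 100;-.9 .83 0 0 0 1 100;-.9 .83 0 0 0 1 100;-.9 .83 0 0 0 1 100")

```text
time_s: 1.77
position: [0.4332, -0.0187, 0.2582]
eef_rot: [0.975, 0.222, -0.001, -0.001]
wrist_force: [0.2, 0.6, 0.1]
opening: 0.0913
```

Call:
step_arm(increments="0 0 0 0 0 1 100;0 0 0 0 0 1 100;0 0 0 0 0 1 100;0 0 0 0 0 1 100;0 0 0 0 0 1 100;0 0 0 0 0 1 100;0 0 0 0 0 1 100;0 0 0 0 0 1 100")

```text
time_s: 2.43
position: [0.4325, -0.0173, 0.2587]
eef_rot: [0.986, -0.167, -0.0, -0.0]
wrist_force: [-0.2, 0.3, -0.2]
opening: 0.0911
```

```bash
python3 plan.py .431 -.0225 .13 -.64
```

```text
shift [0.001 0.022 0.515] turn [-0.001  0.001  0.389] | pos [ 0.4325 -0.0173  0.2587] t 2.43 op 0.0911 j6 0.27
```

Call:
step_arm(increments="0 .022 .05 0 0 .389 100;0 .022 .05 0 0 .389 100;0 .022 .05 0 0 .389 100;0 .022 .12 0 0 .389 100;0 .022 .2 0 0 .389 100;0 .022 .28 0 0 .389 100;0 .022 .36 0 0 .389 100;0 .022 .44 0 0 .389 100;0 .022 .5 0 0 .389 100;0 .022 .515 0 0 .389 100;0 .022 .515 0 0 .389 100;0 .022 .515 0 0 .389 100")

```text
time_s: 3.43
position: [0.4316, -0.024, 0.1307]
eef_rot: [0.949, -0.315, 0.0, -0.0]
wrist_force: [0.6, 0.3, 0.4]
opening: 0.0914
```

Call:
step_arm(increments="0 0 0 0 0 0 70;0 0 0 0 0 0 60;0 0 0 0 0 0 55;0 0 0 0 0 0 50;0 0 0 0 0 0 46;0 0 0 0 0 0 42;0 0 0 0 0 0 38;0 0 0 0 0 0 30;0 0 0 0 0 0 20;0 0 0 0 0 0 10;0 0 0 0 0 0 10;0 0 0 0 0 0 10;0 0 0 0 0 0 10;0 0 0 0 0 0 10")

```text
time_s: 4.6
position: [0.4312, -0.0248, 0.1302]
eef_rot: [0.949, -0.316, -0.0, -0.0]
wrist_force: [-1.3, 0.9, 0.3]
opening: 0.0377
```

Call:
step_arm(increments="0 0 -.02 0 0 0 10;0 0 -.05 0 0 0 10;0 0 -.1 0 0 0 10;0 0 -.16 0 0 0 10;0 0 -.22 0 0 0 10;0 0 -.28 0 0 0 10;0 0 -.34 0 0 0 10;0 0 -.4 0 0 0 10;0 0 -.4 0 0 0 10")

```text
time_s: 5.35
position: [0.4331, -0.0249, 0.2336]
eef_rot: [0.949, -0.316, 0.003, -0.001]
wrist_force: [0.6, -0.5, -0.6]
opening: 0.038
```

```bash
python3 plan.py .57 -.0685 .226 -1.593;  python3 plan.py .6461 -.0683 .145 -1.593; python3 - <<'E'
from h import *
o=np.zeros((480,800,3),np.uint8)
for i,(n,(x,y)) in enumerate((("top",(340,225)),("side",(320,215)))):
    im=get_image(n);cv2.imwrite(f"pics/{n}1.png",im)
    o[:,i*400:i*400+400]=cv2.resize(im[y-60:y+60,x-50:x+50],(400,480),interpolation=cv2.INTER_CUBIC)
cv2.imwrite("pics/c2.png",o)
E
```

```text
shift [ 0.542 -0.189  0.034] turn [-0.008 -0.005  1.209] | pos [ 0.4331 -0.0249  0.2336] t 5.35 op 0.038 j6 0.56
shift [ 0.784 -0.371  0.361] turn [-0.008 -0.005  1.209] | pos [ 0.4331 -0.0249  0.2336] t 5.35 op 0.038 j6 0.56
```

View pics/c2.png

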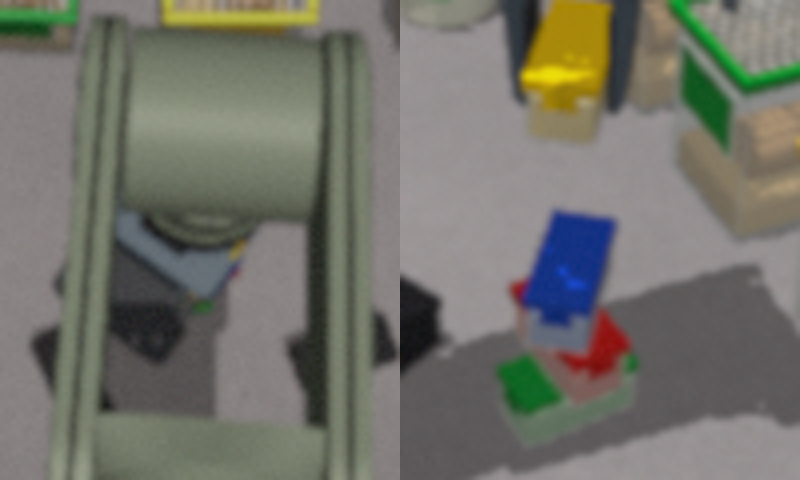

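The yellow box is gripped level, and blue, red and green are still stacked (blue lid at crop (575,260)). Now I carry it over.

Call:
step_arm(increments=".05 -.02 -.02 0 0 .1 10;.12 -.05 -.05 0 0 .2 10;.2 -.08 -.05 0 0 .35 10;.28 -.1 -.05 0 0 .5 10;.36 -.13 -.05 0 0 .65 10;.44 -.16 -.05 0 0 .8 10;.5 -.18 -.05 0 0 .9 10;.54 -.19 -.05 0 0 1 10;.54 -.19 -.05 0 0 1 10;.54 -.19 -.05 0 0 1 10;.54 -.19 -.05 0 0 1 10")

```text
time_s: 6.37
position: [0.5666, -0.0674, 0.2418]
eef_rot: [0.756, -0.654, -0.001, 0.001]
wrist_force: [0.6, -0.3, -0.9]
opening: 0.0376
```

```bash
python3 plan.py .6461 -.0683 .19 -1.593
```

```text
shift [ 0.049 -0.315  0.207] turn [0.003 0.001 0.211] | pos [ 0.5666 -0.0674  0.2418] t 6.37 op 0.0376 j6 1.29
```

Call:
step_arm(increments=".02 -.06 0 0 0 .1 10;.03 -.14 0 0 0 .21 10;.049 -.22 .02 0 0 .21 10;.049 -.28 .06 0 0 .21 10;.049 -.315 .1 0 0 .21 10;.049 -.315 .14 0 0 .21 10;.049 -.315 .18 0 0 .21 10;.049 -.315 .22 0 0 .21 10;.049 -.315 .26 0 0 .21 10;.049 -.315 .28 0 0 .21 10;.049 -.315 .3 0 0 .21 10;.049 -.315 .3 0 0 .21 10;.049 -.315 .3 0 0 .21 10;.049 -.315 .3 0 0 .21 10")

```text
time_s: 7.53
position: [0.6477, -0.0688, 0.1683]
eef_rot: [-0.699, 0.715, -0.0, 0.0]
wrist_force: [-0.5, 0.3, -1.7]
opening: 0.0379
```

```bash
python3 plan.py .6461 -.0683 .144 -1.593; python3 - <<'E'
from h import *
o=np.zeros((480,800,3),np.uint8)
for i,(n,(x,y)) in enumerate((("top",(350,140)),("side",(410,195)))):
    im=get_image(n);cv2.imwrite(f"pics/{n}2.png",im)
    o[:,i*400:i*400+400]=cv2.resize(im[y-60:y+60,x-50:x+50],(400,480),interpolation=cv2.INTER_CUBIC)
cv2.imwrite("pics/c3.png",o)
E
```

```text
shift [-0.002  0.006  0.097] turn [-0.002 -0.    -0.001] | pos [ 0.6477 -0.0688  0.1683] t 7.53 op 0.0379 j6 1.47
```

View pics/c3.png

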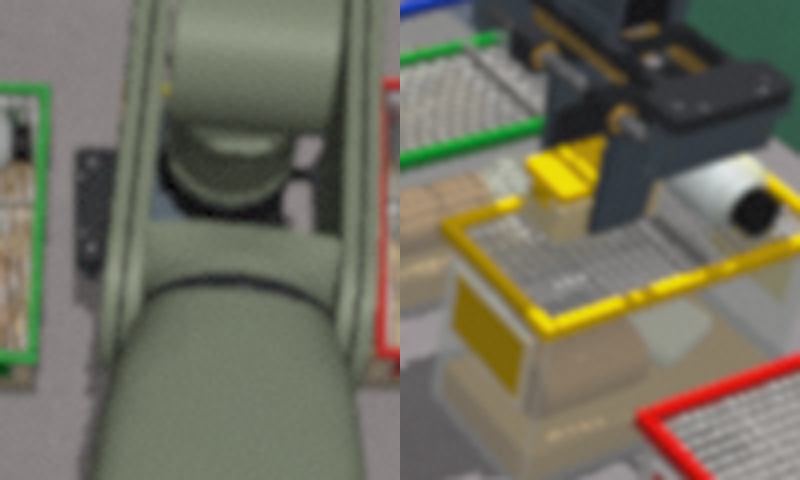

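The yellow box hangs over the yellow cage's flat half, between the fingers and in front of the bottle. I'll lower it slowly.

Call:
step_arm(increments="0 .006 .03 0 0 0 10;0 .006 .05 0 0 0 10;0 .006 .065 0 0 0 10;0 .006 .075 0 0 0 10;0 .006 .083 0 0 0 10;0 .006 .09 0 0 0 10;0 .006 .094 0 0 0 10;0 .006 .097 0 0 0 10;0 .006 .097 0 0 0 10;0 .006 .097 0 0 0 10")

```text
time_s: 8.47
position: [0.6459, -0.0687, 0.1442]
eef_rot: [-0.699, 0.715, -0.0, 0.0]
wrist_force: [-2.9, 1.4, 4.5]
opening: 0.0381
```

Contact shows on the force reading. I'll release, then rise.

Call:
step_arm(increments="0 0 0 0 0 0 40;0 0 0 0 0 0 44;0 0 0 0 0 0 48;0 0 0 0 0 0 52;0 0 0 0 0 0 56;0 0 0 0 0 0 60;0 0 0 0 0 0 60;0 0 0 0 0 0 60;0 0 -.05 0 0 0 60;0 0 -.12 0 0 0 60;0 0 -.2 0 0 0 60;0 0 -.3 0 0 0 60;0 0 -.4 0 0 0 60;0 0 -.44 0 0 0 60;0 0 -.44 0 0 0 60")

```text
time_s: 9.72
position: [0.6472, -0.0689, 0.2565]
eef_rot: [-0.699, 0.715, -0.002, 0.002]
wrist_force: [1.2, -0.0, 0.4]
opening: 0.0545
```

Call:
step_arm(increments="0 1 0 0 0 0 60;0 1 0 0 0 0 60;0 1 0 0 0 0 60;0 1 0 0 0 0 60;0 1 0 0 0 0 60;0 1 0 0 0 0 60;0 1 0 0 0 0 60;0 1 0 0 0 0 60;0 1 0 0 0 0 100;0 1 0 0 0 0 100")

```text
time_s: 10.55
position: [0.397, -0.0631, 0.2529]
eef_rot: [-0.699, 0.715, 0.0, -0.0]
wrist_force: [0.5, 0.6, 0.9]
opening: 0.0651
```

```bash
python3 - <<'E'
from h import *
o=np.zeros((480,800,3),np.uint8)
for i,(n,(x,y)) in enumerate((("top",(345,190)),("side",(350,205)))):
    im=get_image(n);cv2.imwrite(f"pics/{n}3.png",im)
    w=90 if i==0 else 80
    o[:,i*400:i*400+400]=cv2.resize(im[y-int(w*1.2):y+int(w*1.2),x-w:x+w],(400,480),interpolation=cv2.INTER_CUBIC)
cv2.imwrite("pics/c4.png",o)
E
```

```text
(no output)
```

View pics/c4.png

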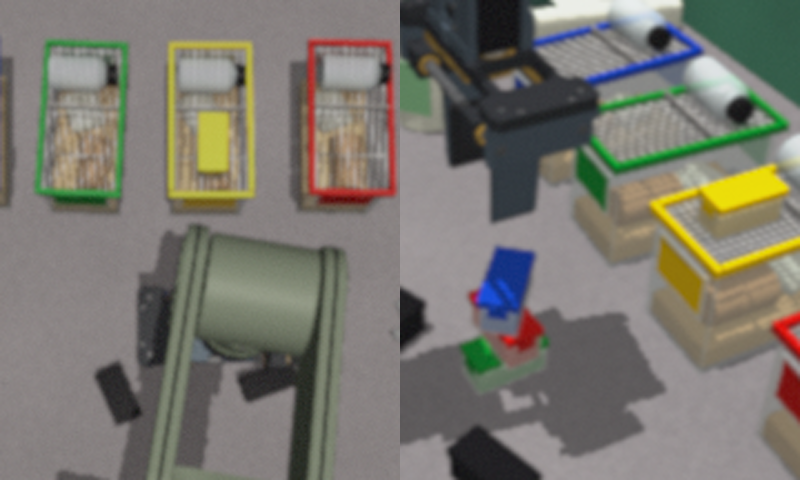

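Yellow sits square in the middle of its flat half (crop (213,142)), and the remaining three boxes are undisturbed (blue lid at crop (507,280)). Next I fit blue from the side view.

```bash
cat > fs.py <<'E'
from h import *
import sys
f,col,zt=sys.argv[1],sys.argv[2],float(sys.argv[3])
im=cv2.imread(f)
c=proj("side",[.431,-.0225,zt])[0].astype(int)
r=(c[0]-25,c[1]-25,c[0]+25,c[1]+25)
m=mask(im,col,r)
m=cv2.morphologyEx(m,cv2.MORPH_OPEN,np.ones((5,5),np.uint8))
res=[]
for a in(-.7,0,.7,1.4):
    p,e=fit([("side",r,m)],[.431,-.0225,a],.076,.038,zt-.01,zt);res.append((e,p))
for e,p in sorted(res,key=lambda t:t[0]):print(p.round(4),round(e,3))
E
python3 fs.py pics/side3.png blue .12; python3 plan.py .431 -.0225 .2 -.64
```

```text
[ 0.428  -0.0276  0.9591] 0.194
[ 0.4285 -0.0272  0.9475] 0.194
[ 0.4286 -0.0271  0.9477] 0.194
[ 0.4285 -0.0273  0.9506] 0.195
shift [-0.165 -0.132  0.212] turn [ 1.000e-03  1.000e-03 -1.214e+00] | pos [ 0.397  -0.063   0.2529] t 10.65 op 0.0729 j6 1.41
```

Call:
step_arm(increments="-1 0 0 0 0 -.5 100;-1 0 0 0 0 -.8 100;-1 0 0 0 0 -1 100;-1 0 0 0 0 -1 100;-1 0 0 0 0 -1 100;-1 0 0 0 0 -1 100;-1 0 0 0 0 -1 100;-1 0 0 0 0 -1 100;-1 0 0 0 0 -1 100")

```text
time_s: 11.4
position: [0.4019, 0.1873, 0.2528]
eef_rot: [0.919, -0.393, -0.0, 0.001]
wrist_force: [-0.1, 0.2, -0.0]
opening: 0.091
```

```bash
cat > fb.py <<'E'
from h import *
import sys
k,col,zt=sys.argv[1],sys.argv[2],float(sys.argv[3])
obs=[];o=np.zeros((480,800,3),np.uint8)
for i,n in enumerate(("top","side")):
    im=get_image(n);cv2.imwrite(f"pics/{n}{k}.png",im)
    c=proj(n,[.431,-.0225,zt])[0].astype(int)
    r=(c[0]-25,c[1]-25,c[0]+25,c[1]+25)
    m=mask(im,col,r,110);m=cv2.morphologyEx(m,cv2.MORPH_OPEN,np.ones((5,5),np.uint8));obs.append((n,r,m))
    o[:,i*400:i*400+400]=cv2.resize(im[c[1]-36:c[1]+36,c[0]-30:c[0]+30],(400,480),interpolation=cv2.INTER_CUBIC)
cv2.imwrite(f"pics/f{k}.png",o)
for ob in([obs[0]],[obs[1]],obs):
    res=[]
    for a in(-.7,0,.7,1.4): res.append(fit(ob,[.431,-.0225,a],.076,.038,zt-.01,zt))
    p,e=min(res,key=lambda t:t[1]);print([x[0] for x in ob],p.round(4),round(e,3))
E
python3 fb.py 4 blue .12
```

```text
['top'] [ 0.4329 -0.0251 -2.2574] 0.101
['side'] [ 0.4311 -0.0236  0.9158] 0.103
['top', 'side'] [ 0.4316 -0.0239  0.9067] 0.25
```

View pics/f4.png

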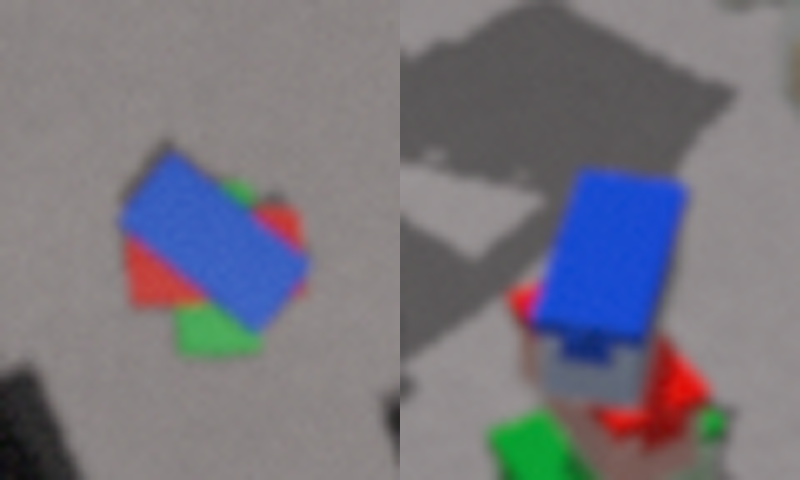

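Blue is at (0.432,-0.024), 0.90 rad, and both views agree within 2 mm. Seen from above, it lies centred on red and green.

```bash
python3 plan.py .4318 -.0242 .19 -.67
```

```text
shift [0.692 0.493 0.253] turn [ 0.001  0.    -0.179] | pos [0.4019 0.1862 0.2531] t 11.5 op 0.0911 j6 1.22
```

Call:
step_arm(increments=".692 .493 0 0 0 -.179 100;.692 .493 0 0 0 -.179 100;.692 .493 0 0 0 -.179 100;.692 .493 0 0 0 -.179 100;.692 .493 0 0 0 -.179 100;.692 .493 0 0 0 -.179 100;.692 .493 .1 0 0 -.179 100;.692 .493 .2 0 0 -.179 100;.692 .493 .25 0 0 -.179 100;.692 .493 .25 0 0 -.179 100;.692 .493 .25 0 0 -.179 100")

```text
time_s: 12.42
position: [0.4317, -0.0239, 0.1909]
eef_rot: [0.944, -0.329, -0.0, 0.0]
wrist_force: [0.6, 0.7, 0.3]
opening: 0.0915
```

```bash
python3 plan.py .4318 -.0242 .09 -.67
```

```text
shift [0.002 0.001 0.404] turn [0.    0.001 0.   ] | pos [ 0.4317 -0.0239  0.1909] t 12.42 op 0.0915 j6 0.59
```

Call:
step_arm(increments="0 0 .08 0 0 0 100;0 0 .16 0 0 0 100;0 0 .24 0 0 0 100;0 0 .32 0 0 0 100;0 0 .38 0 0 0 100;0 0 .404 0 0 0 100;0 0 .404 0 0 0 100;0 0 .404 0 0 0 100")

```text
time_s: 13.08
position: [0.4331, -0.0234, 0.091]
eef_rot: [0.945, -0.328, 0.001, -0.0]
wrist_force: [0.1, 0.3, 0.7]
opening: 0.091
```

Call:
step_arm(increments="0 0 0 0 0 0 70;0 0 0 0 0 0 60;0 0 0 0 0 0 55;0 0 0 0 0 0 50;0 0 0 0 0 0 46;0 0 0 0 0 0 42;0 0 0 0 0 0 38;0 0 0 0 0 0 30;0 0 0 0 0 0 20;0 0 0 0 0 0 10;0 0 0 0 0 0 10;0 0 0 0 0 0 10;0 0 0 0 0 0 10;0 0 0 0 0 0 10")

```text
time_s: 14.25
position: [0.432, -0.0233, 0.0899]
eef_rot: [0.945, -0.328, 0.0, -0.0]
wrist_force: [-0.4, -0.8, -0.2]
opening: 0.0379
```

Call:
step_arm(increments="0 0 -.02 0 0 0 10;0 0 -.05 0 0 0 10;0 0 -.1 0 0 0 10;0 0 -.16 0 0 0 10;0 0 -.24 0 0 0 10;0 0 -.32 0 0 0 10;0 0 -.4 0 0 0 10;0 0 -.48 0 0 0 10;0 0 -.56 0 0 0 10;0 0 -.6 0 0 0 10;0 0 -.6 0 0 0 10")

```text
time_s: 15.17
position: [0.4334, -0.0234, 0.243]
eef_rot: [0.945, -0.328, 0.003, -0.001]
wrist_force: [0.6, -0.4, -0.5]
opening: 0.0377
```

```bash
python3 plan.py .57 .23 .25 -1.553; python3 -c "
from h import *
for u,v,z in((163,177,.2),(180,192,.2),(205,200,.1),(190,208,.05)):print(back('top',u,v,z).round(3))"
```

```text
shift [-0.198 -1.134 -0.025] turn [-0.007 -0.004  1.127] | pos [ 0.4334 -0.0234  0.243 ] t 15.17 op 0.0377 j6 0.59
[0.561 0.434 0.2  ]
[0.519 0.386 0.2  ]
[0.515 0.349 0.1  ]
[0.501 0.409 0.05 ]
```

Call:
step_arm(increments="-.01 -.05 -.01 0 0 .05 10;-.03 -.13 -.02 0 0 .15 10;-.05 -.23 -.02 0 0 .25 10;-.07 -.33 -.02 0 0 .35 10;-.09 -.43 -.02 0 0 .45 10;-.1 -.53 -.02 0 0 .55 10;-.12 -.63 -.02 0 0 .65 10;-.14 -.73 -.02 0 0 .75 10;-.15 -.83 -.02 0 0 .85 10;-.17 -.91 -.02 0 0 .95 10;-.18 -.97 -.02 0 0 1 10;-.18 -1 -.02 0 0 1 10;-.18 -1 -.02 0 0 1 10;-.18 -1 -.02 0 0 1 10")

```text
time_s: 16.33
position: [0.5509, 0.2004, 0.2443]
eef_rot: [0.748, -0.664, -0.0, 0.001]
wrist_force: [-0.3, -0.1, -1.2]
opening: 0.0376
```

```bash
python3 plan.py .6607 .258 .168 -1.553
```

```text
shift [-0.177 -0.464  0.304] turn [ 0.002 -0.001  0.129] | pos [0.5509 0.2004 0.2443] t 16.33 op 0.0376 j6 1.78
```

Call:
step_arm(increments="-.03 -.07 0 0 0 .06 10;-.06 -.16 0 0 0 .129 10;-.1 -.26 0 0 0 .129 10;-.14 -.36 0 0 0 .129 10;-.17 -.44 0 0 0 .129 10;-.177 -.464 .03 0 0 .129 10;-.177 -.464 .08 0 0 .129 10;-.177 -.464 .14 0 0 .129 10;-.177 -.464 .2 0 0 .129 10;-.177 -.464 .25 0 0 .129 10;-.177 -.464 .29 0 0 .129 10;-.177 -.464 .304 0 0 .129 10;-.177 -.464 .304 0 0 .129 10;-.177 -.464 .304 0 0 .129 10")

```text
time_s: 17.5
position: [0.6615, 0.2581, 0.1695]
eef_rot: [0.713, -0.701, 0.0, -0.0]
wrist_force: [0.1, -0.7, -1.2]
opening: 0.0379
```

```bash
python3 plan.py .6607 .258 .144 -1.553
```

```text
shift [0.001 0.003 0.102] turn [-0.001  0.    -0.002] | pos [0.6615 0.2581 0.1695] t 17.5 op 0.0379 j6 1.91
```

Call:
step_arm(increments="0 .003 .03 0 0 0 10;0 .003 .055 0 0 0 10;0 .003 .07 0 0 0 10;0 .003 .08 0 0 0 10;0 .003 .088 0 0 0 10;0 .003 .094 0 0 0 10;0 .003 .098 0 0 0 10;0 .003 .102 0 0 0 10;0 .003 .102 0 0 0 10;0 .003 .102 0 0 0 10")

```text
time_s: 18.33
position: [0.6609, 0.2585, 0.144]
eef_rot: [0.713, -0.701, 0.0, -0.0]
wrist_force: [-0.4, -0.4, 0.8]
opening: 0.0375
```

Call:
step_arm(increments="0 0 .003 0 0 0 10;0 0 .003 0 0 0 10;0 0 .003 0 0 0 40;0 0 .003 0 0 0 44;0 0 .003 0 0 0 48;0 0 .003 0 0 0 52;0 0 .003 0 0 0 56;0 0 .003 0 0 0 60;0 0 .003 0 0 0 60;0 0 .003 0 0 0 60;0 0 -.05 0 0 0 60;0 0 -.12 0 0 0 60;0 0 -.2 0 0 0 60;0 0 -.3 0 0 0 60;0 0 -.4 0 0 0 60;0 0 -.44 0 0 0 60;0 0 -.44 0 0 0 60")

```text
time_s: 19.75
position: [0.6619, 0.259, 0.2568]
eef_rot: [0.713, -0.701, 0.001, -0.003]
wrist_force: [-0.3, 0.9, 0.2]
opening: 0.0546
```

Call:
step_arm(increments="0 1 0 0 0 0 60;0 1 0 0 0 0 60;0 1 0 0 0 0 60;0 1 0 0 0 0 60;0 1 0 0 0 0 60;0 1 0 0 0 0 60;0 1 0 0 0 0 60;0 1 0 0 0 0 60;0 1 0 0 0 0 100;0 1 0 0 0 0 100;0 1 0 0 0 0 100;0 1 0 0 0 0 100")

```text
time_s: 20.75
position: [0.4117, 0.2544, 0.2529]
eef_rot: [0.713, -0.702, -0.0, 0.0]
wrist_force: [0.3, -0.7, -0.6]
opening: 0.0787
```

```bash
python3 fb.py 5 red .08; python3 - <<'E'
import cv2,numpy as np
a=cv2.imread("pics/top5.png")[80:290,170:450];b=cv2.imread("pics/f5.png")
o=np.zeros((600,800,3),np.uint8);o[:420,:560]=cv2.resize(a,(560,420));o[600-288:,800-480:]=cv2.resize(b,(480,288))
cv2.imwrite("pics/v5.png",o)
E
python3 plan.py .432 -.024 .15 -.67
```

```text
['top'] [ 0.4311 -0.0261  1.6256] 0.069
['side'] [ 0.4295 -0.0264 -1.5412] 0.101
['top', 'side'] [ 0.4303 -0.0267 -1.52  ] 0.187
shift [ 1.114 -0.065  0.412] turn [ 1.000e-03  0.000e+00 -1.127e+00] | pos [0.4114 0.2543 0.2531] t 20.85 op 0.0866 j6 2.08
```

View pics/v5.png

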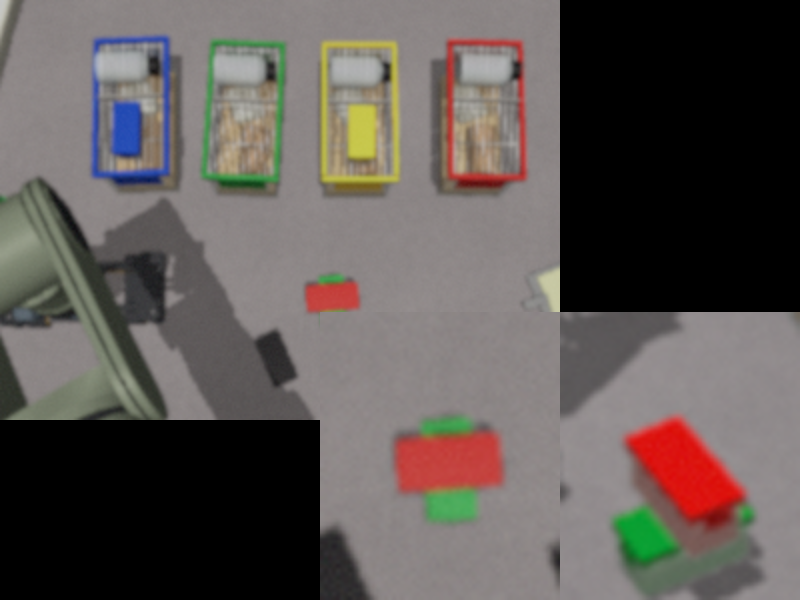

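Blue is centred on its cage: at (126,128) in the crop, with the offset to the frame being parallax. Yellow is unmoved. Red is clear on both sides at (0.4305,-0.0263), 1.60 rad, with green below it.

Call:
step_arm(increments="1 -.06 0 0 0 -1 100;1 -.06 0 0 0 -1 100;1 -.06 0 0 0 -1 100;1 -.06 0 0 0 -1 100;1 -.06 0 0 0 -1 100;1 -.06 0 0 0 -1 100;1 -.06 0 0 0 -1 100;1 -.06 0 0 0 -1 100;1 -.06 0 0 0 -1 100")

```text
time_s: 21.6
position: [0.4302, 0.0027, 0.2534]
eef_rot: [0.926, -0.377, 0.0, 0.0]
wrist_force: [-0.1, -0.4, 0.4]
opening: 0.0911
```

```bash
python3 plan.py .4305 -.0263 .15 .03
```

```text
shift [0.082 0.082 0.414] turn [ 0.    -0.    -1.022] | pos [0.4302 0.0027 0.2534] t 21.6 op 0.0911 j6 0.75
```

Call:
step_arm(increments=".082 .082 0 0 0 -1 100;.082 .082 0 0 0 -1 100;.082 .082 0 0 0 -1 100;.082 .082 0 0 0 -1 100;.082 .082 .05 0 0 -1 100;.082 .082 .13 0 0 -1 100;.082 .082 .21 0 0 -1 100;.082 .082 .29 0 0 -1 100;.082 .082 .37 0 0 -1 100;.082 .082 .41 0 0 -1 100;.082 .082 .41 0 0 -1 100;.082 .082 .41 0 0 -1 100")

```text
time_s: 22.6
position: [0.4304, -0.0237, 0.1508]
eef_rot: [1.0, 0.008, -0.0, -0.0]
wrist_force: [-0.7, 0.3, -0.2]
opening: 0.0913
```

```bash
python3 plan.py .4305 -.0263 .05 .03
```

```text
shift [0.001 0.011 0.403] turn [-0.001  0.001 -0.017] | pos [ 0.4304 -0.0237  0.1508] t 22.6 op 0.0913 j6 -0.1
```

Call:
step_arm(increments="0 .011 .04 0 0 -.017 100;0 .011 .1 0 0 -.017 100;0 .011 .18 0 0 -.017 100;0 .011 .26 0 0 -.017 100;0 .011 .33 0 0 -.017 100;0 .011 .38 0 0 -.017 100;0 .011 .403 0 0 -.017 100;0 .011 .403 0 0 -.017 100;0 .011 .403 0 0 -.017 100")

```text
time_s: 23.35
position: [0.4314, -0.027, 0.051]
eef_rot: [1.0, 0.015, 0.001, 0.0]
wrist_force: [0.1, 1.2, 0.2]
opening: 0.0914
```

Call:
step_arm(increments="0 0 0 0 0 0 70;0 0 0 0 0 0 60;0 0 0 0 0 0 55;0 0 0 0 0 0 50;0 0 0 0 0 0 46;0 0 0 0 0 0 42;0 0 0 0 0 0 38;0 0 0 0 0 0 30;0 0 0 0 0 0 20;0 0 0 0 0 0 10;0 0 0 0 0 0 10;0 0 0 0 0 0 10;0 0 0 0 0 0 10;0 0 0 0 0 0 10")

```text
time_s: 24.52
position: [0.4303, -0.0271, 0.0502]
eef_rot: [1.0, 0.015, -0.0, -0.0]
wrist_force: [0.3, -0.3, 0.3]
opening: 0.0379
```

Call:
step_arm(increments="0 0 -.02 0 0 0 10;0 0 -.05 0 0 0 10;0 0 -.1 0 0 0 10;0 0 -.16 0 0 0 10;0 0 -.24 0 0 0 10;0 0 -.32 0 0 0 10;0 0 -.4 0 0 0 10;0 0 -.48 0 0 0 10;0 0 -.56 0 0 0 10;0 0 -.64 0 0 0 10;0 0 -.72 0 0 0 10;0 0 -.76 0 0 0 10;0 0 -.76 0 0 0 10")

```text
time_s: 25.6
position: [0.4318, -0.0272, 0.2433]
eef_rot: [1.0, 0.015, 0.003, 0.0]
wrist_force: [-0.1, 0.3, 0.2]
opening: 0.0382
```

```bash
python3 plan.py .57 -.23 .24 -1.62
```

```text
shift [0.528 0.827 0.017] turn [-0.006 -0.007  2.101] | pos [ 0.4318 -0.0272  0.2433] t 25.6 op 0.0382 j6 -0.12
```

Call:
step_arm(increments=".02 .04 0 0 0 .06 10;.06 .1 0 0 0 .16 10;.11 .18 0 0 0 .28 10;.16 .26 0 0 0 .4 10;.21 .34 0 0 0 .52 10;.26 .42 0 0 0 .64 10;.32 .5 0 0 0 .76 10;.37 .58 0 0 0 .87 10;.42 .66 0 0 0 .95 10;.47 .74 0 0 0 1 10;.51 .8 0 0 0 1 10;.528 .827 0 0 0 1 10;.528 .827 0 0 0 1 10;.528 .827 0 0 0 1 10")

```text
time_s: 26.77
position: [0.5678, -0.2293, 0.2394]
eef_rot: [0.929, -0.369, -0.001, -0.0]
wrist_force: [0.3, 0.6, -0.3]
opening: 0.0378
```

Call:
step_arm(increments="0 0 0 0 0 .1 10;0 0 0 0 0 .22 10;0 0 0 0 0 .36 10;0 0 0 0 0 .5 10;0 0 0 0 0 .64 10;0 0 0 0 0 .78 10;0 0 0 0 0 .9 10;0 0 0 0 0 1 10;0 0 0 0 0 1 10;0 0 0 0 0 1 10")

```text
time_s: 27.6
position: [0.5679, -0.2288, 0.2405]
eef_rot: [0.719, -0.695, -0.0, -0.0]
wrist_force: [0.8, 0.1, 0.0]
opening: 0.0381
```

```bash
python3 plan.py .6466 -.2482 .168 -1.62
```

```text
shift [ 0.088 -0.312  0.29 ] turn [0.    0.001 0.104] | pos [ 0.5679 -0.2288  0.2405] t 27.6 op 0.0381 j6 1.14
```

Call:
step_arm(increments=".02 -.05 0 0 0 .05 10;.04 -.12 0 0 0 .1 10;.06 -.2 0 0 0 .104 10;.08 -.28 0 0 0 .104 10;.088 -.312 .02 0 0 .104 10;.088 -.312 .06 0 0 .104 10;.088 -.312 .12 0 0 .104 10;.088 -.312 .18 0 0 .104 10;.088 -.312 .23 0 0 .104 10;.088 -.312 .27 0 0 .104 10;.088 -.312 .29 0 0 .104 10;.088 -.312 .29 0 0 .104 10;.088 -.312 .29 0 0 .104 10")

```text
time_s: 28.68
position: [0.6468, -0.2494, 0.1679]
eef_rot: [-0.689, 0.725, 0.0, 0.0]
wrist_force: [0.3, 0.6, 0.2]
opening: 0.038
```

```bash
python3 plan.py .6466 -.2482 .144 -1.62
```

```text
shift [-0.005  0.001  0.095] turn [ 0.     0.    -0.003] | pos [ 0.6468 -0.2494  0.1679] t 28.68 op 0.038 j6 1.24
```

Call:
step_arm(increments="-.005 0 .03 0 0 0 10;-.005 0 .055 0 0 0 10;-.005 0 .07 0 0 0 10;-.005 0 .08 0 0 0 10;-.005 0 .086 0 0 0 10;-.005 0 .091 0 0 0 10;-.005 0 .094 0 0 0 10;-.005 0 .096 0 0 0 10;-.005 0 .096 0 0 0 10;-.005 0 .096 0 0 0 10")

```text
time_s: 29.52
position: [0.6472, -0.2483, 0.1442]
eef_rot: [-0.688, 0.725, -0.0, 0.0]
wrist_force: [-0.7, 0.6, 2.7]
opening: 0.0375
```

Call:
step_arm(increments="0 0 .001 0 0 0 10;0 0 .001 0 0 0 40;0 0 .001 0 0 0 44;0 0 .001 0 0 0 48;0 0 .001 0 0 0 52;0 0 .001 0 0 0 56;0 0 .001 0 0 0 60;0 0 .001 0 0 0 60;0 0 .001 0 0 0 60;0 0 -.05 0 0 0 60;0 0 -.12 0 0 0 60;0 0 -.2 0 0 0 60;0 0 -.3 0 0 0 60;0 0 -.4 0 0 0 60;0 0 -.44 0 0 0 60;0 0 -.44 0 0 0 60")

```text
time_s: 30.85
position: [0.6484, -0.2487, 0.2569]
eef_rot: [-0.689, 0.725, -0.003, 0.001]
wrist_force: [-0.1, 0.3, 0.1]
opening: 0.0546
```

Call:
step_arm(increments="0 1 0 0 0 0 60;0 1 0 0 0 0 60;0 1 0 0 0 0 60;0 1 0 0 0 0 60;0 1 0 0 0 0 60;0 1 0 0 0 0 60;0 1 0 0 0 0 60;0 1 0 0 0 0 60;0 1 0 0 0 0 60;0 1 0 0 0 0 60;0 1 0 0 0 0 60;0 1 0 0 0 0 60")

```text
time_s: 31.85
position: [0.3984, -0.2354, 0.2531]
eef_rot: [-0.689, 0.725, 0.0, -0.0]
wrist_force: [-0.2, 0.2, 0.5]
opening: 0.0544
```

```bash
python3 fb.py 6 green .04; python3 - <<'E'
import cv2,numpy as np
a=cv2.imread("pics/top6.png")[80:290,170:450];b=cv2.imread("pics/f6.png")
o=np.zeros((600,800,3),np.uint8);o[:420,:560]=cv2.resize(a,(560,420));o[600-180:,500:]=cv2.resize(b,(300,180))
cv2.imwrite("pics/v6.png",o)
E
python3 plan.py .432 -.024 .15 -1.57
```

```text
['top'] [ 0.4303 -0.0268 -0.0195] 0.206
['side'] [ 0.4263 -0.024   0.0517] 0.202
['top', 'side'] [ 0.4288 -0.0268 -0.0167] 0.432
shift [-0.851 -0.092  0.413] turn [ 0.001  0.001 -0.066] | pos [ 0.3981 -0.2353  0.2533] t 31.95 op 0.0554 j6 1.06
```

View pics/v6.png

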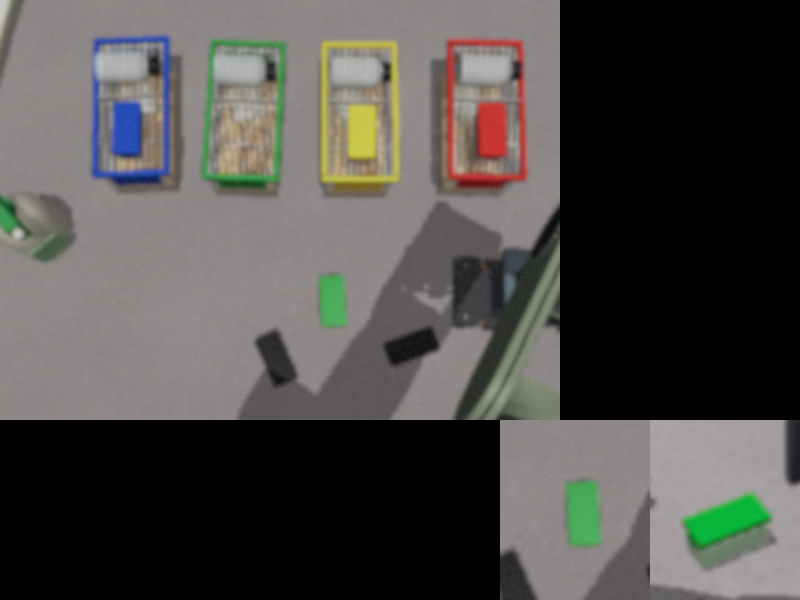

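Red is centred on its cage (crop (491,129)), and the other two stay put. Green lies alone at crop (332,301). The first green mask was poor, so I refit it with a lower saturation threshold.

```bash
python3 - <<'E'
from h import *
for n in C:
    im=cv2.imread(f"pics/{n}6.png");zt=.04
    c=proj(n,[.43,-.0265,zt])[0].astype(int);r=(c[0]-25,c[1]-25,c[0]+25,c[1]+25)
    for s in(60,90,150):
        m=mask(im,"green",r,s);m=cv2.morphologyEx(m,cv2.MORPH_OPEN,np.ones((5,5),np.uint8))
        best=min((fit([(n,r,m)],[.43,-.0265,a],.076,.038,.03,zt) for a in(-.15,.05,.2)),key=lambda t:t[1])
        print(n,s,m.sum(),best[0].round(4),round(best[1],3), np.round(cv2.minAreaRect(cv2.findNonZero(m))[1],0)/S,cv2.minAreaRect(cv2.findNonZero(m))[2])
E
```

```text
top 60 5305 [ 0.4294 -0.0277  0.0359] 0.029 [26.   13.25] 86.42366790771484
top 90 4779 [ 0.4295 -0.0276 -0.0162] 0.117 [25.5  12.25] 87.51044464111328Traceback (most recent call last):
  File "<stdin>", line 8, in <module>
cv2.error: OpenCV(4.12.0) /io/opencv/modules/imgproc/src/convhull.cpp:143: error: (-215:Assertion failed) total >= 0 && (depth == CV_32F || depth == CV_32S) in function 'convexHull'
```

Call:
step_arm(increments="-.84 -.08 0 0 0 -.1 100;-.84 -.08 0 0 0 -.1 100;-.84 -.08 0 0 0 -.1 100;-.84 -.08 0 0 0 -.1 100;-.84 -.08 0 0 0 -.1 100;-.84 -.08 0 0 0 -.1 100;-.84 -.08 .1 0 0 -.1 100;-.84 -.08 .22 0 0 -.1 100;-.84 -.08 .34 0 0 -.1 100;-.84 -.08 .46 0 0 -.1 100;-.84 -.08 .54 0 0 -.1 100;-.84 -.08 .57 0 0 -.1 100;-.84 -.08 .57 0 0 -.1 100")

```text
time_s: 33.03
position: [0.4274, -0.0267, 0.1097]
eef_rot: [0.716, -0.698, -0.002, 0.001]
wrist_force: [0.1, -0.8, 0.3]
opening: 0.0913
```

```bash
python3 plan.py .4294 -.0272 .0105 -1.535
```

```text
shift [ 0.002 -0.01   0.397] turn [ 0.005  0.001 -0.012] | pos [ 0.4274 -0.0267  0.1097] t 33.03 op 0.0913 j6 1.45
```

Call:
step_arm(increments="0 -.008 .04 0 0 -.012 100;0 -.008 .1 0 0 -.012 100;0 -.008 .18 0 0 -.012 100;0 -.008 .26 0 0 -.012 100;0 -.008 .33 0 0 -.012 100;0 -.008 .37 0 0 -.012 100;0 -.008 .39 0 0 -.012 100;0 -.008 .395 0 0 -.012 100;0 -.008 .395 0 0 -.012 100")

```text
time_s: 33.78
position: [0.4315, -0.0267, 0.0132]
eef_rot: [0.72, -0.694, 0.001, -0.001]
wrist_force: [0.1, -0.6, 0.3]
opening: 0.0915
```

Call:
step_arm(increments="0 0 0 0 0 0 70;0 0 0 0 0 0 60;0 0 0 0 0 0 55;0 0 0 0 0 0 50;0 0 0 0 0 0 46;0 0 0 0 0 0 42;0 0 0 0 0 0 38;0 0 0 0 0 0 30;0 0 0 0 0 0 20;0 0 0 0 0 0 10;0 0 0 0 0 0 10;0 0 0 0 0 0 10;0 0 0 0 0 0 10;0 0 0 0 0 0 10")

```text
time_s: 34.95
position: [0.4303, -0.0265, 0.0124]
eef_rot: [0.72, -0.694, -0.0, 0.0]
wrist_force: [0.4, -1.1, 0.2]
opening: 0.0375
```

```bash
python3 plan.py .4294 -.0272 .24 -1.535
```

```text
shift [ 0.002  0.004 -0.91 ] turn [0. 0. 0.] | pos [ 0.4303 -0.0265  0.0124] t 34.95 op 0.0375 j6 1.45
```

Call:
step_arm(increments="0 0 -.02 0 0 0 10;0 0 -.06 0 0 0 10;0 0 -.12 0 0 0 10;0 0 -.2 0 0 0 10;0 0 -.28 0 0 0 10;0 0 -.36 0 0 0 10;0 0 -.44 0 0 0 10;0 0 -.52 0 0 0 10;0 0 -.6 0 0 0 10;0 0 -.68 0 0 0 10;0 0 -.76 0 0 0 10;0 0 -.84 0 0 0 10;0 0 -.9 0 0 0 10;0 0 -.92 0 0 0 10;0 0 -.92 0 0 0 10")

```text
time_s: 36.2
position: [0.4308, -0.0266, 0.2435]
eef_rot: [0.72, -0.694, 0.001, -0.001]
wrist_force: [-0.5, -0.3, -0.7]
opening: 0.0378
```

```bash
python3 plan.py .652 .0983 .17 -1.629
```

```text
shift [-0.467 -0.901  0.296] turn [-0.003 -0.     0.12 ] | pos [ 0.4308 -0.0266  0.2435] t 36.2 op 0.0378 j6 1.45
```

Call:
step_arm(increments="-.03 -.05 0 0 0 .02 10;-.08 -.13 0 0 0 .05 10;-.14 -.23 0 0 0 .08 10;-.2 -.34 0 0 0 .12 10;-.26 -.45 0 0 0 .12 10;-.32 -.56 0 0 0 .12 10;-.38 -.67 0 0 0 .12 10;-.43 -.78 0 0 0 .12 10;-.46 -.87 0 0 0 .12 10;-.467 -.9 .01 0 0 .12 10;-.467 -.9 .05 0 0 .12 10;-.467 -.9 .11 0 0 .12 10;-.467 -.9 .17 0 0 .12 10;-.467 -.9 .23 0 0 .12 10;-.467 -.9 .27 0 0 .12 10;-.467 -.9 .29 0 0 .12 10;-.467 -.9 .29 0 0 .12 10;-.467 -.9 .29 0 0 .12 10")

```text
time_s: 37.7
position: [0.6507, 0.0979, 0.1701]
eef_rot: [-0.686, 0.727, 0.0, -0.0]
wrist_force: [-0.1, -0.1, -0.1]
opening: 0.0378
```

```bash
python3 plan.py .652 .0983 .1465 -1.629
```

```text
shift [-0.002 -0.005  0.095] turn [ 0. -0. -0.] | pos [0.6507 0.0979 0.1701] t 37.7 op 0.0378 j6 1.76
```

Call:
step_arm(increments="0 -.004 .03 0 0 0 10;0 -.004 .055 0 0 0 10;0 -.004 .07 0 0 0 10;0 -.004 .08 0 0 0 10;0 -.004 .086 0 0 0 10;0 -.004 .091 0 0 0 10;0 -.004 .094 0 0 0 10;0 -.004 .096 0 0 0 10;0 -.004 .096 0 0 0 10;0 -.004 .096 0 0 0 10")

```text
time_s: 38.53
position: [0.6521, 0.0982, 0.1465]
eef_rot: [-0.686, 0.727, -0.0, 0.0]
wrist_force: [-1.4, -0.8, 1.3]
opening: 0.0375
```

Call:
step_arm(increments="0 0 .003 0 0 0 10;0 0 .003 0 0 0 10;0 0 .003 0 0 0 40;0 0 .003 0 0 0 44;0 0 .003 0 0 0 48;0 0 .003 0 0 0 52;0 0 .003 0 0 0 56;0 0 .003 0 0 0 60;0 0 .003 0 0 0 60;0 0 .003 0 0 0 60;0 0 -.05 0 0 0 60;0 0 -.12 0 0 0 60;0 0 -.2 0 0 0 60;0 0 -.3 0 0 0 60;0 0 -.4 0 0 0 60;0 0 -.44 0 0 0 60;0 0 -.44 0 0 0 60")

```text
time_s: 39.95
position: [0.6533, 0.0984, 0.259]
eef_rot: [-0.686, 0.727, -0.002, 0.003]
wrist_force: [0.2, -0.1, 0.4]
opening: 0.0545
```

Call:
step_arm(increments="0 1 0 0 0 0 60;0 1 0 0 0 0 60;0 1 0 0 0 0 60;0 1 0 0 0 0 60;0 1 0 0 0 0 60;0 1 0 0 0 0 60;0 1 0 0 0 0 60;0 1 0 0 0 0 60;0 1 0 0 0 0 60;0 1 0 0 0 0 60;0 1 0 0 0 0 60;0 1 0 0 0 0 60")

```text
time_s: 40.95
position: [0.4034, 0.1127, 0.2554]
eef_rot: [-0.686, 0.728, 0.0, -0.0]
wrist_force: [0.1, 0.5, 0.0]
opening: 0.0552
```

```bash
python3 - <<'E'
from h import *
im={n:get_image(n) for n in C}
P=dict(blue=(.6607,.258,.018),green=(.6511,.0983,-.058),yellow=(.6461,-.0683,-.022),red=(.6466,-.2482,-.05))
for k,p in P.items():
    c=proj("top",[p[0],p[1],.17])[0].astype(int);r=(c[0]-11,c[1]-16,c[0]+11,c[1]+16)
    m=mask(im["top"],k,r,60);m=cv2.morphologyEx(m,cv2.MORPH_OPEN,np.ones((9,9),np.uint8))
    x,e=fit([("top",r,m)],list(p),.076,.038,.164,.174)
    d=x[:2]-p[:2];ca,sa=np.cos(p[2]),np.sin(p[2])
    print(k,"off along/across mm",(1e3*np.array([ca*d[0]+sa*d[1],-sa*d[0]+ca*d[1]])).round(1),"yaw off",round(np.degrees(x[2]-p[2]),1),"err",round(e,3))
o=np.zeros((600,800,3),np.uint8)
o[:300,:]=cv2.resize(im["top"][80:230,140:540],(800,300));o[300:,:400]=cv2.resize(im["side"][90:290,280:547],(400,300),interpolation=cv2.INTER_AREA)
o[300:,400:]=cv2.resize(im["top"],(400,300))
cv2.imwrite("pics/v7.png",o);print(monitor.state()["time_s"])
E
```

```text
blue off along/across mm [-0.4 -0.9] yaw off -1.3 err 0.036
green off along/across mm [-1.4 -1.8] yaw off -1.1 err 0.096
yellow off along/across mm [ 2.7 -1.1] yaw off -0.3 err 0.236
red off along/across mm [ 2.2 -1.1] yaw off -0.6 err 0.12
41.05
```

View pics/v7.png

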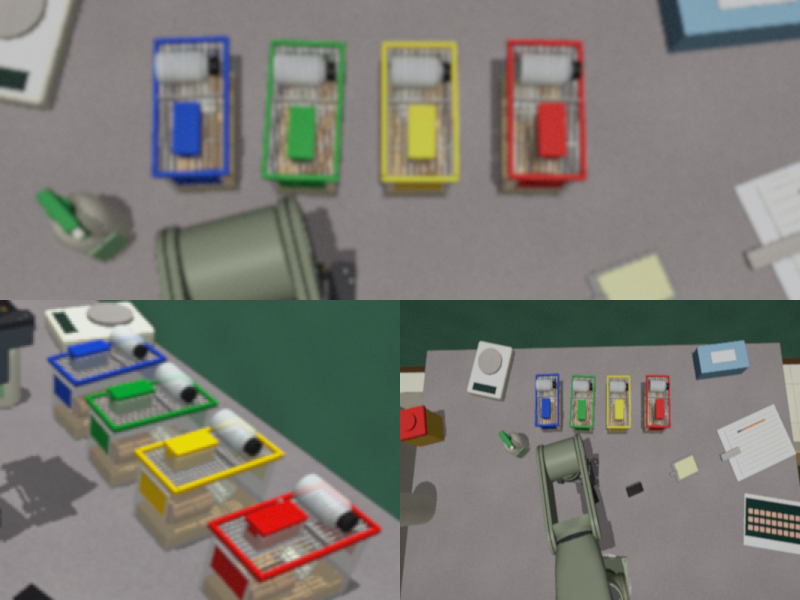

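All four boxes stand lid up within about 3 mm and 1.5° of the flat-half middles. The spray bottle and card holder are in place, and the gripper is empty and clear. I'm handing the job in.

```bash
python3 -c "from rig import sign_off;print(sign_off())"
```

```text
the job is handed in; nothing more can be done
None
```

I took the pile apart from the top (yellow, blue, red, green) and set each box lid up, lengthways, on the flat half of its own colour's cage. I lowered each box until the wrist force showed contact, then released it. The job was handed in at about 41 s, with the gripper empty and clear of everything.

- **Positions:** the last top-view check put every box within about 3 mm and 1.5° of the middle I had measured. The camera calibration is only good to about 2 mm. The fits for yellow (0.24) and red (0.12) were the roughest; the pictures still show both square and in the middle.
- **Bystanders:** the spray bottle and card holder look unmoved in the pictures; I did not re-measure them. The black boxes were never handled, and the last view shows only one of them because the arm covers the other.
- **Disagreement with the brief:** the yellow and blue boxes lay almost parallel in the pile rather than about 45° apart, so I used the measured angles. The first green fit before its grasp was poor, and I redid it with a lower colour threshold.

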